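Shim the rocking stirrer

ROBOT

A 6-joint arm with a two-finger parallel gripper is mounted at the origin on the work surface. World frame = base frame: x ahead of the robot, y to its left, z up, the work surface at z = 0. Lengths are in m, angles in rad, forces in N, time in s.
With the tool pointing down it reaches from about 0.3 to 0.95 m from the base axis. Payload 3.1 kg.
Tool frame: the origin (TCP) lies on the centre line of the jaws, within the pads' length; the fingertips stand 19 mm ahead of it and the grasp point (between the pads) is the TCP (bot.tip_extent is the z of the fingertips in the tool frame, in m); z points along the fingers, y is the line along which they close (so a half turn about z gives the same grasp; the last joint's range is limited). The gripper opens to 85 mm and grips with 20 to 120 N. Pads are 22 mm wide; open, the fingers measure 114 mm over their backs; the gripper's body (76 mm by 85 mm) begins 54 mm behind the grasp point. The pads swing forward as they close: fully open they stand 13 mm farther back than shut.
Start: joints at [1.249, 0.308, 1.634, -0, 1.2, -0.07], TCP at [0.156, 0.605, 0.25] pointing down, gripper open.
Joint ranges: [-3.06, 3.06], [-0.79, 1.96], [0.05, 2.63], [-1.19, 4.34], [0.05, 2.64], [-2.94, 2.94]. Speed limits (rad/s): [2.79, 2.79, 3.14, 3.14, 3.14, 3.14].

INTERFACE

Orientations are given as a rotation vector (axis times angle).
In Python, from cell import status, capture, order, bot gives the robot as it stands. The module is installed in compiled form; this text tells all that it offers.
- The arm moves only by the tool carry_out, never from a script. Its argument "deltas" is a list of rows, each a list of 3 entries, a list of its own where there are three numbers: the shift along the tool's x, y, z in m, then the turn, a rotation vector about the tool's x, y, z in degrees, then the opening in per cent of the stroke, from 0 (shut) to 100 (fully open). A call has 1 to 5 rows; each row is the pose to reach, as a shift and turn from the pose commanded when the call began, along the tool's axes at that moment; what a row does not reach only later rows make up. A row lasts 1/8 s, in which the tool goes at most 62.5 mm and 10.7 degrees, less where a joint would pass 70% of its speed; a pose out of reach is approached as far as the arm can. A call with a gripper value outside its range is refused whole. The fingers move at their own pace and stop on an object; "squeeze" is the grip in N (left out, the last holds). Time passes only in rows, so rows that repeat a pose let the fingers close. It gives the time, the measured TCP pose, the force, the opening and the grip force at its end, in the units of the state.
- status.observe(): the state, without advancing time (a new reading comes with each control period).
- capture(name): name is "side" or "top" or "wrist"; returns a dict with "frame" (400x640x3 uint8, red, green, blue), "z_map" (400x640 float32, m along the optical axis (not along the pixel's ray), 0 where there is no reading), "vfov" (degrees; the focal length in pixels is half the picture's height over the tangent of half this angle, whatever the lens; pixels are square), "cx", "cy" (the principal point, pixels), "view" (4x4, takes a point from world to camera coordinates); the wrist camera has in their place "mount" (4x4, takes a point from camera to tool coordinates, whose origin is the TCP and whose axes are the flange's). Camera axes: x right, y up, looking along -z (the intrinsics and any distortion apply to the point x, -y, -z); pixel columns grow to the right and rows downward; lengths in m; the calibration is good to about 2 mm. A picture is of the moment at which its call begins: read the wrist's pose just before it.
- order.sign_off(): hands the job in; it is judged then, once.
The state is a dict: "time": time; "joint_positions": joint angles; "qd": joint speeds; "tau": joint torques, N m; "tool_pos": TCP position; "eef_rot": TCP orientation; "ft_force": force on the tool from outside, world axes, zero at the start; "torque": the same for the moment, N m; "gripper_width": finger opening in m; "gripper_force": force on a finger pad.
Only numpy, scipy, OpenCV 4.12 (cv2) and the standard library are available. Lean on these libraries where they do the work, as an engineer would, in place of code of your own. Each camera call takes 0.05 s, during which the arm holds its last target. There are 200 camera calls.

TASK

The magnetic stirrer leans and rocks because its brass foot is too short. Push the orange wedge along the bench, thin end first, under that foot until the stirrer stands level and no longer rocks - no further - and leave the wedge there. Only push the wedge, never lift it; do not touch or shift the stirrer, and leave the glassware, bottle and cap where they are.

Things in the scene. Friction and masses are not known exactly. Their poses are not given: they have to be found in the camera images.
- stirrer: white box-shaped magnetic stirrer, loose, about 2.2 kg, 200 (x) x 210 (y) x 86 mm high; two knobs on its +x face reach to x = 119 mm. Origin at its centre in the plane of its three good foot tips; z is vertical when level. Housing underside 26 mm up. Four domed feet, 12 mm radius, at x = +-80, y = +-85 mm: three black, the brass one at (+80, +85) 9 mm shorter, so it leans onto that one at first
- short_foot (a point): lowest point of the short brass foot, at (80, 85, 9) mm in the stirrer's frame; it stands on the bench at the start and is 9 mm above the bench when the stirrer is level
- raised_foot (a point): lowest point of the black foot diagonally opposite, at (-80, -85, 0) mm in the stirrer's frame; in the air at the start, on the bench when the stirrer is level
- wedge: orange plastic wedge flat on the bench with a black band across its thick end, 110 mm long (x), 44 mm wide (y), 60 g; top slopes evenly from 18 mm high at the upright back face (-x end) to 1.2 mm at the thin end (+x end). Origin at the centre of its underside. At the start the thin end points roughly at the brass foot, 50 to 90 mm from it
- wedge_tip (a point): middle of the wedge's thin end, at the underside (55 mm along +x from the wedge's origin)
- wedge_back (a point): centre of the wedge's upright back face, 9 mm above the underside (55 mm along -x from the wedge's origin)
- beaker: empty glass beaker, 72 mm across, 95 mm high, 160 g; origin at the centre of its underside
- flask: conical glass flask, 80 mm across at the foot, 118 mm high, 200 g; origin at the centre of its underside
- bottle: square white plastic bottle with a red cap, 70 x 70 x 132 mm, 400 g; origin at the centre of its underside
- cap: loose red screw cap lying on the bench, 50 mm across, 20 mm high, 20 g; origin at the centre of its underside
Not all that is in view belongs to the job. Several things have the shape of the wedge; the one meant has the colours described above.

How it is judged:
By the outcome, as a careful person would: the job done as asked, in the order asked, and still so for the second after the job is handed in, with the robot touching nothing.
It also fails if it takes over 51 s, if anything falls off the work surface, if the arm or the gripper's body presses on something with over 40 N, if the wrist force passes 120 N, or if a joint passes its speed limit or range.

## Working session

There is one attempt and no reset: what is moved stays moved. The work goes in short steps, Python scripts to look and compute and a tool call to move; the robot and the scene stay as the last step left them, time stands still between calls to the robot, and variables do not carry over. Pictures are saved under pics/ and viewed, at most 10 in all, crops included, and the job is handed in when it is done.

Besides the shell and the picture viewer there is one more tool, called after "Emit:" by a JSON object that holds its "op" and its "data", one argument or row to a line. carry_out: Moves the arm, as the interface text tells. Its arguments: {"type":"object","properties":{"deltas":{"type":"array"},"squeeze":{"type":"number"}},"required":["deltas"]}

```bash
mkdir -p pics; cat > h.py <<'E'
import numpy as np, cv2
from scipy.spatial.transform import Rotation as R
from cell import status, capture, order, bot
def pts(c, px, z=None):
    """pixels -> world; by depth map if z None else on plane z"""
    f=200/np.tan(np.radians(c["vfov"])/2); V=np.linalg.inv(c["view"])
    px=np.atleast_2d(px).astype(float)
    d=np.c_[(px[:,0]-c["cx"])/f,-(px[:,1]-c["cy"])/f,-np.ones(len(px))]
    if z is None:
        zz=c["z_map"][px[:,1].astype(int),px[:,0].astype(int)]
        return (d*zz[:,None])@V[:3,:3].T+V[:3,3]
    w=d@V[:3,:3].T; s=(z-V[2,3])/w[:,2]
    return V[:3,3]+w*s[:,None]
def save(c,n): cv2.imwrite(f"pics/{n}.png",c["frame"][:,:,::-1])
E
python3 - <<'E'
from h import *
for n in("top","side"):
    c=capture(n); save(c,n+"0"); print(n,{k:v for k,v in c.items() if k not in("frame","z_map")})
s=status.observe(); print(s["time"],s["tool_pos"],s["eef_rot"],s["gripper_width"],bot.tip_extent)
E
```

```text
top {'vfov': 43.119080796636894, 'cx': 320.53976303505294, 'cy': 199.47559304238365, 'view': array([[-0.00669097, -0.99979959, -0.01886841,  0.06098491],
       [ 0.99789571, -0.00789279,  0.06435729, -0.56203193],
       [-0.06449332, -0.01839809,  0.99774853, -1.14987589],
       [ 0.        ,  0.        ,  0.        ,  1.        ]])}
side {'vfov': 45.25572081037333, 'cx': 318.940796562894, 'cy': 193.61271276699944, 'view': array([[ 0.70160875, -0.71234755, -0.01749649, -0.36509054],
       [ 0.47853879,  0.45284733,  0.75228313, -0.32425368],
       [-0.52796381, -0.53618118,  0.65860759, -0.72839484],
       [ 0.        ,  0.        ,  0.        ,  1.        ]])}
0.1 [0.15553216 0.60462642 0.24916717] [-0.39445573 -3.11631761  0.003197  ] 0.08568226722009585 0.019
```

View pics/top0.png

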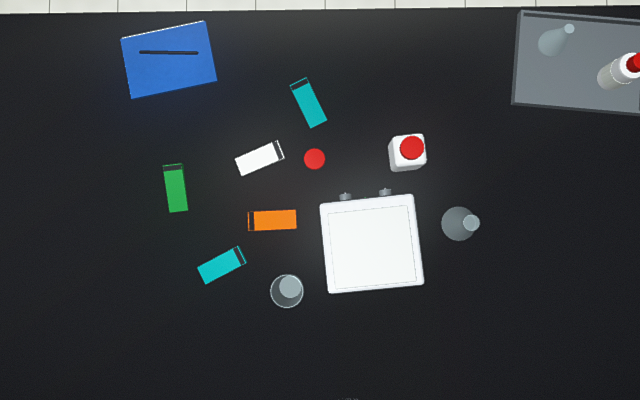

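View pics/side0.png

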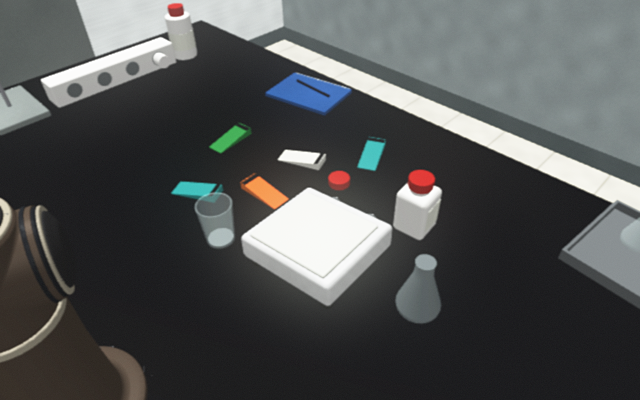

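```bash
cat >> h.py <<'E'
def big(m):
    cs,_=cv2.findContours(m.astype(np.uint8),cv2.RETR_EXTERNAL,cv2.CHAIN_APPROX_NONE)
    return max(cs,key=cv2.contourArea)[:,0,:]
def wedge(c):
    h=cv2.cvtColor(c["frame"],cv2.COLOR_RGB2HSV)
    m=(h[...,0]>5)&(h[...,0]<22)&(h[...,1]>150)&(h[...,2]>120)
    return m
def stirrer_plane(c):
    """plane z=a+b x+c y of the white stirrer top from the depth map; returns fit and contour"""
    f=c["frame"].astype(int); m=(f.min(2)>150)
    ct=big(m); mm=np.zeros(m.shape,np.uint8); cv2.fillPoly(mm,[ct],1)
    inn=cv2.erode(mm,np.ones((15,15)));v,u=np.nonzero(inn&(c["z_map"]>0)); P=pts(c,np.c_[u,v])
    A=np.c_[np.ones(len(P)),P[:,:2]-P[:,:2].mean(0)]
    for _ in range(3):
        k,*_=np.linalg.lstsq(A,P[:,2],rcond=None); r=P[:,2]-A@k; g=abs(r)<3*r.std()+1e-6; A,P=A[g],P[g]
    return k,r.std(),ct,P
E
python3 - <<'E'
from h import *
c=capture("top"); s=capture("side")
for n,k in(("top",c),("side",s)):
    m=wedge(k); ct=big(m); print(n,"orange area",cv2.contourArea(ct))
    print(cv2.minAreaRect(ct))
    if n=="top":
        for z in(0.0,.009,):
            w=pts(k,ct,z)[:,:2]*1000; r=cv2.minAreaRect(w.astype(np.float32)); print(z,r,cv2.boxPoints(r).round(1).tolist())
        b=np.array([[250,209],[250,231],[297,210],[297,230]]);print("depth pts",pts(k,ct[::8]).round(4)[:, :].tolist())
k,sd,ct,P=stirrer_plane(c); print("plane",k,sd,P.mean(0))
k2,sd2,ct2,P2=stirrer_plane(s); print("plane side",k2,sd2,P2.mean(0))
w=pts(c,ct,0.08)[:,:2]*1000; r=cv2.minAreaRect(w.astype(np.float32)); print("stirrer",r,cv2.boxPoints(r).round(1).tolist())
cv2.imwrite("pics/crop.png",cv2.resize(c["frame"][180:300,230:430,::-1],None,fx=4,fy=4,interpolation=cv2.INTER_CUBIC))
E
```

```text
top orange area 755.5
((274.5842590332031, 219.60081481933594), (19.341650009155273, 42.204742431640625), 86.98721313476562)
0.0 ((517.2833251953125, 165.15386962890625), (45.341041564941406, 98.9173583984375), 2.5796122550964355) [[492.3999938964844, 213.5], [496.8999938964844, 114.69999694824219], [542.2000122070312, 116.80000305175781], [537.7000122070312, 215.60000610351562]]
0.009 ((517.0538940429688, 164.1679229736328), (44.9965934753418, 98.16585540771484), 2.5795857906341553) [[492.3999938964844, 212.1999969482422], [496.79998779296875, 114.0999984741211], [541.7000122070312, 116.0999984741211], [537.2999877929688, 214.1999969482422]]
depth pts [[0.5398, 0.169, -0.0007], [0.5371, 0.1863, 0.0112], [0.5378, 0.2067, -0.0008], [0.5255, 0.211, 0.0177], [0.507, 0.2108, 0.0185], [0.4931, 0.2067, 0.0152], [0.4953, 0.1883, 0.0136], [0.4953, 0.1707, 0.0059], [0.4952, 0.1525, 0.0009], [0.4973, 0.1332, 0.007], [0.4996, 0.115, 0.0016], [0.5185, 0.1177, -0.0054], [0.5371, 0.1173, -0.0007], [0.5394, 0.1334, 0.0035], [0.5394, 0.1518, 0.007]]
side orange area 683.0
((264.2307434082031, 191.15383911132812), (46.594818115234375, 19.414506912231445), 33.6900634765625)
plane [ 0.08499812 -0.05232192 -0.05692899] 0.0021433640924822454 [ 0.45970834 -0.05239617  0.08515829]
plane side [-0.21029728 -0.21315791 -0.19180208] 0.05876226064537026 [ 1.18154122  1.72246539 -0.21029728]
stirrer ((462.43084716796875, -52.515296936035156), (197.05059814453125, 207.81927490234375), 5.679434776306152) [[354.1000061035156, 41.099998474121094], [374.70001220703125, -165.6999969482422], [570.7999877929688, -146.1999969482422], [550.2000122070312, 60.599998474121094]]
```

View pics/crop.png

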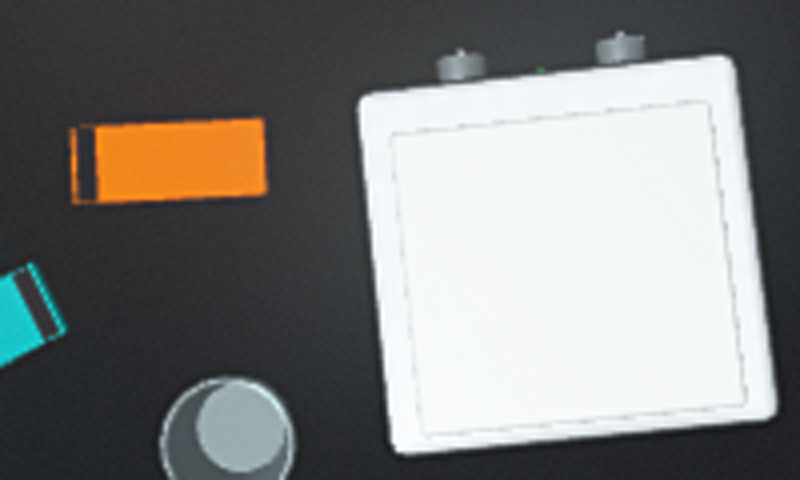

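The top view shows the orange wedge at about (248–297, 209–231). Its band is to the left and its thin end points toward the stirrer, at (320–423, 195–293). The brass foot lies under the stirrer's upper-left corner, at about (329, 212). The measured tilt of the stirrer top agrees with the 9 mm short foot. Next I work out the approach pose.

```bash
cat >> h.py <<'E'
F=np.array([.5293,.0353]); ang=np.radians(4.47); tilt=np.radians(15)
def goal(xy,z,ang=ang,tilt=tilt):
    u=np.array([np.sin(ang),-np.cos(ang),0]); zt=-np.cos(tilt)*np.array([0,0,1.])+np.sin(tilt)*u
    yt=np.cross(zt,-u); yt/=np.linalg.norm(yt); xt=np.cross(yt,zt)
    return np.array([*xy,z]),R.from_matrix(np.c_[xt,yt,zt])
def delta(p,r):
    s=status.observe(); r0=R.from_rotvec(s["eef_rot"])
    return (r0.inv().apply(p-s["tool_pos"])*1000).round(1).tolist(),np.degrees((r0.inv()*r).as_rotvec()).round(2).tolist()
E
python3 - <<'E'
from h import *
print(delta(*goal((.511,.270),.25)))
print(delta(*goal((.511,.270),.025)))
E
```

```text
([-427.6, -235.7, -0.2], [9.23, -12.97, 70.68])
([-427.7, -235.4, 224.8], [9.23, -12.97, 70.68])
```

Emit:
{"op": "carry_out", "data": {
  "deltas": [
    [[-0.043,-0.024,0],[0.9,-1.3,7.1],50],
    [[-0.086,-0.047,0],[1.8,-2.6,14.1],12],
    [[-0.128,-0.071,0],[2.8,-3.9,21.2],12],
    [[-0.171,-0.094,0],[3.7,-5.2,28.3],12],
    [[-0.214,-0.118,0],[4.6,-6.5,35.3],12]
  ],
  "squeeze": 20
}}

```text
time: 0.82
tool_pos: [0.3345, 0.4365, 0.2502]
eef_rot: [1.283, 2.752, -0.141]
ft_force: [0.3, 0.8, 0.4]
gripper_width: 0.0102
gripper_force: 0.0
```

```bash
python3 -c "
from h import *
s=status.observe();print(s['time'],s['tool_pos'],s['gripper_width'],s['ft_force'])
print(delta(*goal((.511,.270),.25)))"
```

```text
0.825 [0.33448054 0.43653612 0.25019676] 0.010217088112257692 [0.25604814 0.78530103 0.4384813 ]
([-239.0, 28.8, 30.6], [4.67, -6.51, 35.16])
```

Emit:
{"op": "carry_out", "data": {
  "deltas": [
    [[-0.06,0.007,0.008],[1.0,-1.3,7.0],12],
    [[-0.12,0.015,0.015],[1.9,-2.6,14.1],12],
    [[-0.18,0.022,0.023],[2.8,-3.9,21.1],12],
    [[-0.238,0.029,0.031],[4.7,-6.5,35.2],12],
    [[-0.238,0.029,0.031],[4.7,-6.5,35.2],12]
  ]
}}

```text
time: 1.45
tool_pos: [0.513, 0.2695, 0.249]
eef_rot: [2.0, 2.151, -0.264]
ft_force: [-1.0, 1.2, 0.1]
gripper_width: 0.01
gripper_force: 0.0
```

```bash
python3 -c "
from h import *
s=status.observe();print(s['time'],s['tool_pos'],s['gripper_width'],s['ft_force'])
print(delta(*goal((.511,.270),.25)))
print(delta(*goal((.511,.270),.06)))
print(delta(*goal((.511,.270),.025)))"
```

```text
1.45 [0.51296932 0.26954577 0.24901801] 0.010003783853929398 [-1.01365594  1.22511143  0.06849144]
([0.3, -1.9, -1.1], [-0.06, 0.05, -0.28])
([49.7, -2.0, 182.4], [-0.06, 0.05, -0.28])
([58.7, -2.0, 216.2], [-0.06, 0.05, -0.28])
```

Emit:
{"op": "carry_out", "data": {
  "deltas": [
    [[0.0165,-0.001,0.06],[0,0,-0.3],12],
    [[0.032,-0.002,0.118],[0,0,-0.3],12],
    [[0.046,-0.002,0.17],[0,0,-0.3],12],
    [[0.0545,-0.002,0.2],[0,0,-0.3],12],
    [[0.0585,-0.002,0.216],[0,0,-0.3],12]
  ]
}}

```text
time: 2.08
tool_pos: [0.5066, 0.2724, 0.0232]
eef_rot: [1.987, 2.167, -0.269]
ft_force: [0.3, -0.7, -0.1]
gripper_width: 0.0105
gripper_force: 0.0
```

```bash
python3 -c "
from h import *
s=status.observe();print(s['time'],s['tool_pos'],s['gripper_width'],s['ft_force'])
print(delta(*goal((.511,.270),.025)))
c=capture('top'); k=capture('side')
a=cv2.resize(c['frame'][170:270,200:350],None,fx=4,fy=4);b=cv2.resize(k['frame'][110:260,190:340],(400,400))
cv2.imwrite('pics/low.png',np.hstack([a,b[:400]])[:,:800,::-1])"
```

```text
2.075 [0.50656557 0.27242292 0.02315347] 0.010465697621818246 [ 0.30868604 -0.68083835 -0.12625189]
([-3.2, 4.2, -1.1], [-0.2, 0.06, 0.52])
```

View pics/low.png

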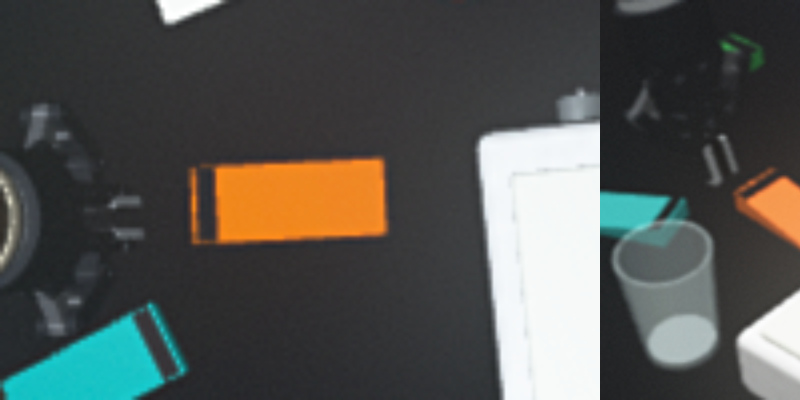

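```bash
cat >> h.py <<'E'
def on(y,z=.025): return goal((F[0]-(y-F[1])*np.tan(ang),y),z)
E
python3 -c "
from h import *
for y in (.270,.250,.23,.2): print(delta(*on(y)))"
```

```text
([-3.0, 3.9, -0.4], [-0.19, 0.05, 0.52])
([-22.4, 3.8, 4.8], [-0.19, 0.05, 0.52])
([-41.8, 3.6, 10.0], [-0.19, 0.05, 0.52])
([-70.8, 3.4, 17.8], [-0.19, 0.05, 0.52])
```

Emit:
{"op": "carry_out", "data": {
  "deltas": [
    [[-0.003,0.004,0],[0,0,0.5],30],
    [[-0.0155,0.004,0.003],[0,0,0.5],30],
    [[-0.0225,0.004,0.005],[0,0,0.5],30],
    [[-0.032,0.004,0.0075],[0,0,0.5],30],
    [[-0.042,0.004,0.01],[0,0,0.5],30]
  ]
}}

```text
time: 2.8
tool_pos: [0.5159, 0.23, 0.0271]
eef_rot: [1.996, 2.157, -0.261]
ft_force: [-0.0, 0.5, 0.9]
gripper_width: 0.0259
gripper_force: 0.4
```

```bash
cat >> h.py <<'E'
def wpose(c):
    "wedge tip, axis angle from orange mask in top view (sub-pixel by 4x upsampling), plane z=.008"
    m=wedge(c).astype(np.uint8); ct=big(m)
    w=pts(c,ct,.005)[:,:2]; r=cv2.minAreaRect((w*1000).astype(np.float32)); b=cv2.boxPoints(r)
    b=b[np.argsort(b[:,1])]; t=b[:2].mean(0); k=b[2:].mean(0); d=t-k
    return t,k,np.degrees(np.arctan2(d[0],-d[1])),r[1]
E
python3 -c "
from h import *
s=status.observe();print(s['time'],s['tool_pos'],s['gripper_width'],s['ft_force'])
c=capture('top');print(wpose(c),stirrer_plane(c)[0])
for y in (.23,.2,.17,.14): print(delta(*on(y)))
a=cv2.resize(c['frame'][170:270,200:350],None,fx=4,fy=4)
cv2.imwrite('pics/p1.png',a[...,::-1])"
```

```text
2.8 [0.51590124 0.22997446 0.02705424] 0.025940903659922285 [-0.03457989  0.49180374  0.90488686]
(array([523.5483 , 103.41841], dtype=float32), array([516.04266, 201.89638], dtype=float32), np.float32(4.35844), (45.37222671508789, 98.76358032226562)) [ 0.08496022 -0.05376709 -0.05657703]
([2.0, -1.4, 1.4], [-0.05, 0.02, -0.06])
([-27.1, -1.4, 9.2], [-0.05, 0.02, -0.06])
([-56.2, -1.4, 17.0], [-0.05, 0.02, -0.06])
([-85.2, -1.3, 24.8], [-0.05, 0.02, -0.06])
```

View pics/p1.png

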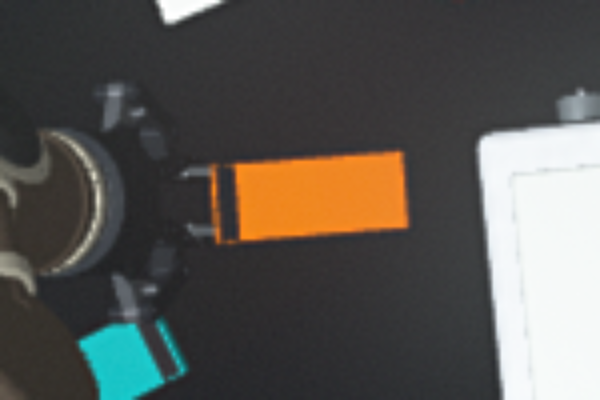

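Emit:
{"op": "carry_out", "data": {
  "deltas": [
    [[-0.012,-0.001,0.005],[0,0,0],30],
    [[-0.026,-0.001,0.009],[0,0,0],30],
    [[-0.04,-0.001,0.0125],[0,0,0],30],
    [[-0.052,-0.001,0.016],[0,0,0],30],
    [[-0.06,-0.001,0.018],[0,0,0],30]
  ]
}}

```text
time: 3.48
tool_pos: [0.5195, 0.167, 0.0247]
eef_rot: [1.997, 2.156, -0.263]
ft_force: [-0.2, 0.9, -0.1]
gripper_width: 0.0253
gripper_force: 0.6
```

```bash
python3 -c "
from h import *
s=status.observe();print(s['time'],s['tool_pos'],s['gripper_width'],s['ft_force'])
c=capture('top');print(wpose(c),stirrer_plane(c)[0])
for y in (.165,.14,.125,.12,.1128): print(delta(*on(y)))"
```

```text
3.475 [0.51949243 0.16698829 0.02472441] 0.02530594378477713 [-0.23731976  0.89118936 -0.13606376]
(array([525.9615 ,  60.01294], dtype=float32), array([519.43463, 137.91678], dtype=float32), np.float32(4.7891088), (45.194087982177734, 78.17678833007812)) [ 0.08495665 -0.05358159 -0.05708634]
([-1.5, -0.4, 0.1], [-0.06, -0.02, -0.08])
([-25.7, -0.3, 6.6], [-0.06, -0.02, -0.08])
([-40.3, -0.3, 10.5], [-0.06, -0.02, -0.08])
([-45.1, -0.3, 11.8], [-0.06, -0.02, -0.08])
([-52.1, -0.3, 13.6], [-0.06, -0.02, -0.08])
```

Emit:
{"op": "carry_out", "data": {
  "deltas": [
    [[-0.006,0,0.0015],[0,0,0],30],
    [[-0.012,0,0.003],[0,0,0],30],
    [[-0.018,0,0.0045],[0,0,0],30],
    [[-0.0245,0,0.0065],[0,0,0],30],
    [[-0.031,0,0.008],[0,0,0],30]
  ]
}}

```text
time: 4.15
tool_pos: [0.5218, 0.1358, 0.0249]
eef_rot: [1.996, 2.157, -0.263]
ft_force: [0.1, 4.0, -0.1]
gripper_width: 0.0255
gripper_force: 1.9
```

```bash
cat > st.py <<'E'
from h import *
s=status.observe();print(s['time'],s['tool_pos'],s['gripper_width'],s['ft_force'])
c=capture('top');w=wpose(c);k,sd,ct,P=stirrer_plane(c)
r=cv2.minAreaRect((pts(c,ct,.08)[:,:2]*1000).astype(np.float32))
t=np.radians(5.68);g=k[1]*np.cos(t)+k[2]*np.sin(t),-k[1]*np.sin(t)+k[2]*np.cos(t)
print('wedge',w,'plane',k,'grad in stirrer',g,'stirrer rect',r)
for y in (.125,.12,.1128): print(delta(*on(y)))
E
python3 st.py
```

```text
4.15 [0.52183993 0.13575956 0.02490123] 0.02554618443457814 [ 0.12088418  3.96230992 -0.10534227]
wedge (array([525.91565,  57.81479], dtype=float32), array([522.04175, 106.62027], dtype=float32), np.float32(4.5382986), (44.944557189941406, 48.958980560302734)) plane [ 0.08505373 -0.02358354 -0.02435091] grad in stirrer (np.float64(-0.025877819705927448), np.float64(-0.021897234445066117)) stirrer rect ((460.7671203613281, -54.65679931640625), (196.70179748535156, 207.3844757080078), 5.492906093597412)
([-9.4, -0.2, 2.5], [-0.07, 0.04, -0.01])
([-14.2, -0.2, 3.8], [-0.07, 0.04, -0.01])
([-21.2, -0.2, 5.7], [-0.07, 0.04, -0.01])
```

Emit:
{"op": "carry_out", "data": {
  "deltas": [
    [[-0.004,0,0.001],[0,0,0],30],
    [[-0.008,0,0.002],[0,0,0],30],
    [[-0.012,0,0.003],[0,0,0],30],
    [[-0.0155,0,0.004],[0,0,0],30],
    [[-0.0155,0,0.004],[0,0,0],30]
  ]
}}

```text
time: 4.82
tool_pos: [0.523, 0.1193, 0.0252]
eef_rot: [1.995, 2.157, -0.264]
ft_force: [0.4, 0.8, -0.1]
gripper_width: 0.0257
gripper_force: 0.3
```

```bash
python3 st.py; python3 st.py|grep wedge
```

```text
4.825 [0.52304126 0.1193136  0.02520319] 0.025664177679883278 [ 0.41428587  0.76409387 -0.09755423]
wedge (array([525.90497,  56.98935], dtype=float32), array([523.3885  ,  89.849014], dtype=float32), np.float32(4.379313), (44.9289665222168, 32.95587921142578)) plane [ 0.08502008 -0.01110954 -0.00829964] grad in stirrer (np.float64(-0.011876425652730303), np.float64(-0.007159355181457996)) stirrer rect ((459.9041748046875, -55.44334411621094), (196.636474609375, 206.8590850830078), 5.543973445892334)
([5.6, -0.3, -1.3], [-0.06, 0.05, -0.01])
([0.7, -0.3, 0.0], [-0.06, 0.05, -0.01])
([-6.2, -0.3, 1.9], [-0.06, 0.05, -0.01])
wedge (array([525.90497,  56.98935], dtype=float32), array([523.3885  ,  89.849014], dtype=float32), np.float32(4.379313), (44.9289665222168, 32.95587921142578)) plane [ 0.08505011 -0.01068262 -0.00870066] grad in stirrer (np.float64(-0.011491299103477926), np.float64(-0.007600659316933616)) stirrer rect ((459.88140869140625, -55.424644470214844), (196.63917541503906, 206.86618041992188), 5.5594611167907715)
```

Emit:
{"op": "carry_out", "data": {
  "deltas": [
    [[-0.002,0,0.0005],[0,0,0],30],
    [[-0.004,0,0.001],[0,0,0],30],
    [[-0.0055,0,0.0015],[0,0,0],30],
    [[-0.0055,0,0.0015],[0,0,0],30],
    [[-0.0055,0,0.0015],[0,0,0],30]
  ]
}}

```text
time: 5.55
tool_pos: [0.5239, 0.1146, 0.0253]
eef_rot: [1.995, 2.157, -0.262]
ft_force: [0.0, 3.7, 0.3]
gripper_width: 0.0253
gripper_force: 1.7
```

```bash
python3 st.py; python3 st.py|grep wedge;python3 st.py|grep wedge
```

```text
5.55 [0.52392683 0.11458531 0.02530516] 0.02526826843217178 [0.00882212 3.65598705 0.30923484]
wedge (array([525.74835,  56.65361], dtype=float32), array([524.19244,  85.63399], dtype=float32), np.float32(3.0731645), (45.406219482421875, 29.022117614746094)) plane [ 0.08498217 -0.00699867 -0.00390156] grad in stirrer (np.float64(-0.0073504580801368275), np.float64(-0.003189723650599234)) stirrer rect ((459.6838073730469, -55.70319366455078), (196.5806121826172, 206.88462829589844), 5.5432024002075195)
([10.2, -0.9, -2.4], [0.02, -0.04, -0.02])
([5.4, -0.9, -1.1], [0.02, -0.04, -0.02])
([-1.6, -0.9, 0.7], [0.02, -0.04, -0.02])
wedge (array([525.74835,  56.65361], dtype=float32), array([524.19244,  85.63399], dtype=float32), np.float32(3.0731645), (45.406219482421875, 29.022117614746094)) plane [ 0.08501192 -0.00629116 -0.00326098] grad in stirrer (np.float64(-0.006583021755754653), np.float64(-0.0026223212708690606)) stirrer rect ((459.6838073730469, -55.70319366455078), (196.5806121826172, 206.88462829589844), 5.5432024002075195)
wedge (array([525.74835,  56.65361], dtype=float32), array([524.19244,  85.63399], dtype=float32), np.float32(3.0731645), (45.406219482421875, 29.022117614746094)) plane [ 0.08506752 -0.00689959 -0.00458537] grad in stirrer (np.float64(-0.007319537963391397), np.float64(-0.0038799912062686347)) stirrer rect ((459.7065734863281, -55.70098114013672), (196.62635803222656, 206.88462829589844), 5.5432024002075195)
```

Emit:
{"op": "carry_out", "data": {
  "deltas": [
    [[-0.0015,0,0.0005],[0,0,0],30],
    [[-0.003,0,0.001],[0,0,0],30],
    [[-0.003,0,0.001],[0,0,0],30],
    [[-0.003,0,0.001],[0,0,0],30]
  ]
}}

```text
time: 6.2
tool_pos: [0.5244, 0.1124, 0.0253]
eef_rot: [1.997, 2.157, -0.259]
ft_force: [-0.1, 6.0, 2.3]
gripper_width: 0.026
gripper_force: 3.4
```

```bash
cat > g.py <<'E'
from h import *
s=status.observe();print(s['time'],s['tool_pos'],s['ft_force'])
G=[];t=np.radians(5.6)
for i in range(6):
    c=capture('top');k=stirrer_plane(c)[0];G.append((k[1]*np.cos(t)+k[2]*np.sin(t),-k[1]*np.sin(t)+k[2]*np.cos(t)))
G=np.array(G);m=G.mean(0);print('g',m,'sd',G.std(0),'sum',m.sum(),'remaining mm',m.sum()/.1092*9/.1527,wpose(c)[:3])
E
python3 g.py
```

```text
6.2 [0.52441169 0.11242173 0.02529426] [-0.11384511  6.03435248  2.31484904]
g [-0.00676458 -0.00224531] sd [0.00022296 0.00041773] sum -0.009009888852119983 remaining mm -4.862955186921124 (array([526.4695 ,  56.62433], dtype=float32), array([524.56555,  83.19899], dtype=float32), np.float32(4.09793))
```

```bash
cat > b.py <<'E'
from h import *
c=capture('top'); z=np.median([capture('top')['z_map'] for _ in range(5)],0); c['z_map']=z
def fit(u,v):
    P=pts(c,np.c_[u,v]);A=np.c_[np.ones(len(P)),P[:,:2]-P[:,:2].mean(0)];
    for _ in range(4):
        k,*_=np.linalg.lstsq(A,P[:,2],rcond=None); r=P[:,2]-A@k; g=abs(r)<2.5*r.std(); A,P=A[g],P[g]
    return k,r.std(),len(P)
f=c['frame']; dark=(f.max(2)<60)&(z>0); dark=cv2.erode(dark.astype(np.uint8),np.ones((7,7)))
def box(x0,x1,y0,y1):
    m=np.zeros_like(dark);m[y0:y1,x0:x1]=1;v,u=np.nonzero(m&dark);
    P=pts(c,np.c_[u,v]);g=abs(P[:,2])<.012;return u[g],v[g]
print('bench wide',fit(*box(230,520,80,390)))
print('bench below/right',fit(*box(300,520,290,390)),fit(*box(430,520,80,390)))
k,sd,ct,P=stirrer_plane(c);print('top',k,sd)
m=np.zeros(z.shape,np.uint8);cv2.fillPoly(m,[ct],1)
for e in(9,21,31,45):
    v,u=np.nonzero(cv2.erode(m,np.ones((e,e))));print(e,fit(u,v))
cv2.imwrite('pics/p2.png',cv2.resize(f[170:310,230:430],None,fx=4,fy=4)[...,::-1])
E
python3 b.py
```

```text
bench wide (array([-0.00028797,  0.00032432, -0.00050413]), np.float64(0.001154789341444464), 53588)
bench below/right (array([-0.0003666 ,  0.00029525, -0.00054239]), np.float64(0.0011515064980149156), 21007) (array([-0.00021229,  0.00029975, -0.00047541]), np.float64(0.0011556131061280445), 25581)
top [ 0.08524745 -0.00127651 -0.00199784] 0.0011176952428723162
9 (array([ 0.08501892, -0.00735603, -0.00322387]), np.float64(0.0015155296264478845), 6102)
21 (array([ 0.08525488, -0.00178565, -0.00179562]), np.float64(0.0010499648731695148), 4954)
31 (array([ 0.0852753 , -0.00139205, -0.00150141]), np.float64(0.0010445784288791947), 3546)
45 (array([ 0.08527112, -0.00224648, -0.00144157]), np.float64(0.0010431676397978818), 1964)
```

View pics/p2.png

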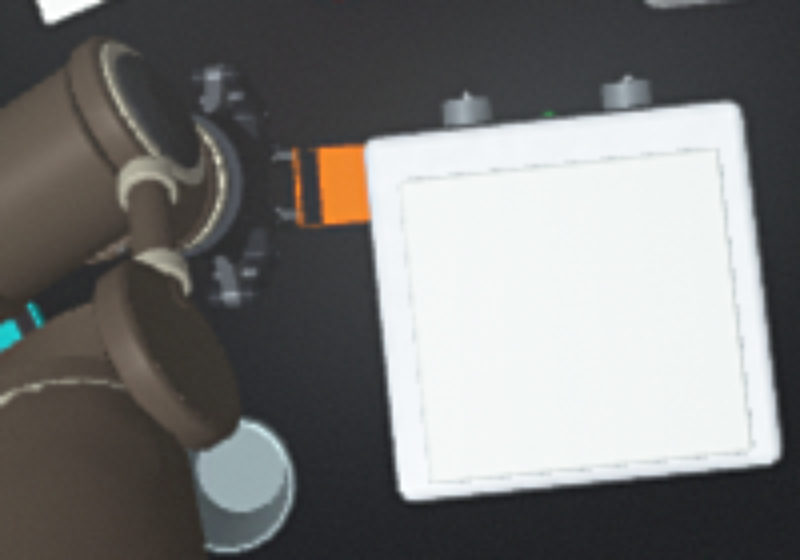

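```bash
cat > g2.py <<'E'
from h import *
s=status.observe();print(s['time'],s['tool_pos'],s['ft_force'])
t=np.radians(5.6);C=[capture('top') for _ in range(16)];c=C[0];c['z_map']=np.mean([k['z_map'] for k in C],0)
f=c['frame'].astype(int);ct=big(f.min(2)>150);m=np.zeros(f.shape[:2],np.uint8);cv2.fillPoly(m,[ct],1)
v,u=np.nonzero(cv2.erode(m,np.ones((19,19))))
P=pts(c,np.c_[u,v]);A=np.c_[np.ones(len(P)),P[:,:2]-P[:,:2].mean(0)]
for _ in range(4):
    k,*_=np.linalg.lstsq(A,P[:,2],rcond=None); r=P[:,2]-A@k; g=abs(r)<2.5*r.std(); A,P=A[g],P[g]
gx,gy=k[1]-.0003,k[2]+.0005
G=np.array([gx*np.cos(t)+gy*np.sin(t),-gx*np.sin(t)+gy*np.cos(t)])
print('grad',G,'sd',r.std(),len(P),'short of level mm',-G.sum()/.1092*9,'other diag mm',(G[0]*160-G[1]*170),'push',-G.sum()/.1092*9/.1527,wpose(c)[:3])
E
python3 g2.py
```

```text
6.8 [0.52441002 0.112433   0.02528375] [-0.82218573  6.97524113  1.98678795]
grad [-0.00134784 -0.00081114] sd 0.0004923198431207246 4885 short of level mm 0.17793736883328654 other diag mm -0.07776035243361404 push 1.1652741901328523 (array([526.4695 ,  56.62433], dtype=float32), array([524.56555,  83.19899], dtype=float32), np.float32(4.09793))
```

Emit:
{"op": "carry_out", "data": {
  "deltas": [
    [[-0.0015,0,0.0005],[0,0,0],30],
    [[-0.0015,0,0.0005],[0,0,0],30],
    [[-0.0015,0,0.0005],[0,0,0],30]
  ]
}}

```text
time: 7.98
tool_pos: [0.5247, 0.1115, 0.0253]
eef_rot: [1.998, 2.157, -0.257]
ft_force: [-0.8, 8.2, 2.1]
gripper_width: 0.0256
gripper_force: 4.3
```

```bash
python3 g2.py
```

```text
7.975 [0.52467516 0.11145614 0.02528551] [-0.782839    8.16389316  2.13665786]
grad [-0.00100048 -0.0006354 ] sd 0.0004945567382644239 4867 short of level mm 0.13482491736341634 other diag mm -0.052058406145851235 push 0.8829398648553788 (array([526.58264,  56.84709], dtype=float32), array([524.6139 ,  82.55858], dtype=float32), np.float32(4.3786416))
```

Emit:
{"op": "carry_out", "data": {
  "deltas": [
    [[0.006,0,-0.0015],[0,0,0],30],
    [[0.018,0,-0.005],[0,0,0],30],
    [[0.03,0,-0.008],[0,0,0],30],
    [[0.04,0,-0.0105],[0,0,0],30],
    [[0.04,0,-0.0105],[0,0,0],30]
  ]
}}

```text
time: 9.4
tool_pos: [0.5208, 0.1519, 0.0246]
eef_rot: [1.994, 2.158, -0.262]
ft_force: [0.4, -0.4, 0.1]
gripper_width: 0.0258
gripper_force: 0.0
```

```bash
python3 g2.py; python3 g2.py; python3 st.py|grep wedge
```

```text
9.4 [0.52084785 0.15191851 0.0246361 ] [ 0.36519815 -0.41232036  0.07437501]
grad [-0.0006904  -0.00064856] sd 0.0004886432653754158 4862 short of level mm 0.11035323193319452 other diag mm -0.00020863642947226146 push 0.7226799733673511 (array([526.6535  ,  56.690434], dtype=float32), array([524.49164,  82.38698], dtype=float32), np.float32(4.8090024))
10.2 [0.52086847 0.15096983 0.02470611] [ 0.03424529 -0.61058067 -0.0382209 ]
grad [-0.00083789 -0.00047652] sd 0.0005027027129698334 4843 short of level mm 0.10833060094113867 other diag mm -0.05305527116428588 push 0.709434190839153 (array([526.58264,  56.84709], dtype=float32), array([524.6139 ,  82.55858], dtype=float32), np.float32(4.3786416))
wedge (array([526.6535  ,  56.690434], dtype=float32), array([524.49164,  82.38698], dtype=float32), np.float32(4.8090024), (44.75071334838867, 25.787321090698242)) plane [ 0.08506917 -0.00677655 -0.00207429] grad in stirrer (np.float64(-0.006948577104545871), np.float64(-0.001393413775156852)) stirrer rect ((459.6057434082031, -55.83513641357422), (196.52430725097656, 206.82272338867188), 5.556457042694092)
```

```bash
python3 -c "
from h import *
print(order.sign_off())"
```

```text
the job is handed in; nothing more can be done
None
```

I pushed the wedge thin end first under the brass foot until the stirrer stood level to within about 0.1 mm as measured by depth camera, then backed the gripper off and handed the job in at about 10 s. I did not test for rocking directly; I took the stop point from the top's tilt and the rise in push force.

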